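# Find the finger groove and tip open the nest cover

## Robot

A 6-joint arm with a two-finger parallel gripper is mounted at the origin on the work surface. World frame = base frame: x ahead of the robot, y to its left, z up, the work surface at z = 0. Lengths are in m, angles in rad, forces in N, time in s.
With the tool pointing down it reaches from about 0.3 to 0.775 m from the base axis. Payload 14.6 kg.
Tool frame: the origin (TCP) lies on the centre line of the jaws, within the pads' length; the fingertips stand 19 mm ahead of it and the grasp point (between the pads) is the TCP; y points along the fingers, x is the direction in which the jaws open and shut, and the axes are right-handed (so a half turn about y gives the same grasp; the last joint's range is limited). The gripper opens to 94 mm and grips with 3 to 60 N. Pads are 16 mm wide; open, the fingers measure 119 mm over their backs; the gripper's body (75 mm by 177 mm) begins 78 mm behind the grasp point.
Start: joints at [-1.256, 0.3, 1.521, -0, 1.321, -0.067], TCP at [0.205, -0.51, 0.224] pointing down, gripper open.
Joint ranges: [-3.03, 3.03], [-0.79, 2.21], [0.23, 2.52], [-1.04, 4.18], [0, 3.07], [-2.55, 2.55]. Speed limits (rad/s): [2.22, 2.22, 2.57, 3.14, 3.14, 3.14].

## Interface

Orientations are given as [roll, pitch, yaw] about the fixed x, y, z axes, in that order (R = Rz(yaw) Ry(pitch) Rx(roll)).
In Python, from station import get_obs, cams, workorder gives the robot as it stands.
- The arm moves only by the shell command python3 -m handwheel 'ROWS' [FORCE]. ROWS is JSON, a list of rows, each an object of numbers: "fingers": the opening, from -1 (shut) to 1 (fully open); "x", "y", "z": the shift along the tool's x, y, z in m; "spin": the turn about the tool's y in degrees. In form: [{"fingers": .., "x": .., "y": .., "z": .., "spin": ..}, ...]. A call has exactly 10 rows; each row is the pose to reach, as a shift and turn from the pose commanded when the call began, along the tool's axes at that moment; what a row does not reach only later rows make up. A row lasts 1/10 s, in which the tool goes at most 50 mm and 8.59 degrees, less where a joint would pass 70% of its speed; a pose out of reach is approached as far as the arm can. A call with a gripper value outside its range is refused whole. The fingers move at their own pace and stop on an object; FORCE is the grip in N (left out, the last holds). Time passes only in rows, so rows that repeat a pose let the fingers close, or fill a call up. It gives the time, the measured TCP pose, the force and the opening at its end, in the units of the state.
- get_obs(): the state, without advancing time (a new reading comes with each control period).
- cams.camera(name): name is "side" or "top"; returns (picture, depth): 420x560x3 uint8, red, green, blue; 420x560 float32, m along the optical axis (not along the pixel's ray), 0 where there is no reading.
- cams.get_calibration(name): a dict with "fx", "fy", "cx", "cy" (pixels), "dist" ([k1, k2, p1, p2, k3] as OpenCV has them; the pictures are not rectified), "view" (4x4, takes a point from world to camera coordinates). Camera axes: x right, y down, z forward; pixel columns grow to the right and rows downward; lengths in m; the calibration is good to about 2 mm. A picture is of the moment at which its call begins. get_calibration takes no time and is no camera call.
- workorder.hand_in(): hands the job in, once; it reports no verdict.
The state is a dict: "time_s": time; "qpos": joint angles; "joint_vel": joint speeds; "tau": joint torques, N m; "ee_pos": TCP position; "eef_rot": TCP orientation; "force": force on the tool from outside, world axes, zero at the start; "moment": the same for the moment, N m; "grip_width": finger opening in m.
Only numpy, scipy, OpenCV 4.12 (cv2) and the standard library are available. Lean on these libraries where they do the work, as an engineer would, in place of code of your own. Each camera call takes 0.05 s, during which the arm holds its last target. There are 200 camera calls.

## Task

Open the clear hold-down cover of the charger nest so that the parts can be unloaded: with the gripper closed, rest a fingertip on top of the black guard bar at its left-hand end (the robot's left, beside the left clamp block), run it along the bar towards the right until it finds the finger groove, and press the cover's heel down inside the groove until the cover has tipped up as far as it goes. Then take the hand away; the cover stays up by itself. Do not lift or touch the clear panel itself, and leave the tray, the loose housing and the screwdriver where they lie.

Things in the scene. Friction and masses are not known exactly. Their poses are not given: they have to be found in the camera images.
- nest: Fixed nest on the bench, 165 x 420 mm on plan, black on an aluminium base. Origin: on the bench (height 0) under the cover's hinge line; x away from the robot, y along the nest to the robot's left, z up; turned by up to 0.25 rad. Two clamp blocks, 74 mm high, stand at x -56 to 6 mm, inner faces at y +160 and -160 mm. The rigid guard bar passes through both, and its ends stick out by up to 110 mm.
- bar_left (a point): Point on the guard bar's top, mid-width, where it enters the left clamp block: nest x -31, y +160, 64 mm above the bench. The bar is flat, black, 42 mm wide (nest x -52 to -10 mm), 8 mm thick. Same axes as the nest.
- bar_right (a point): The same at the right block, nest y -160 mm. Between the two the bar has one finger groove: 48 mm long (along y), open to the robot's side, from nest x -52 to -15 mm, cut through to the heel 11 mm below the bar's top. The bar is clamped differently each time: the groove's middle is anywhere from nest y +22 to -82 mm, not reported. Black in black, seen from above as a step in the edge.
- heel_top (a point): Cover's heel (geom cover_c0): black plate 44 x 312 x 5 mm under the whole bar (nest x -50 to -6), one piece with the clear panel, on the robot's side of the hinge (nest x 0, height 47 mm). This point: middle of its top, 53 mm above the bench when shut; axes as the nest. Reached only in the groove; 4 to 12 N on nest x -31 turn it down. Free room under it.
- panel_top (a point): Clear hold-down panel (geoms cover_c1, cover_c2), 96 x 312 x 4 mm with an aluminium strip on its far edge, over a row of white housings at nest x 8 to 100 mm, top 53 mm above the bench when shut. This point: its top face, 52 mm beyond the hinge line, mid-length. Do not touch; its far edge rises by about 40 mm as the heel is pressed.
- cover (a joint): Hinge of the cover in rad: 0 shut, 0.42 fully tipped up against its stop. At the stop the heel has gone down about 13 mm at nest x -31 mm and 9 mm at x -20 mm. Friction hinge: the cover stays where it is left.
- tray: Loose clear plastic tray with white housings, 110 x 160 x 18 mm, on the bench beyond the nest. Origin: centre of its underside. Leave alone.
- housing: Loose white charger housing, 50 x 26 x 14 mm with a steel plug, on the bench beyond the nest. Origin: centre of its underside. Leave alone.
- screwdriver: Loose screwdriver, 170 mm, lying on the bench on the robot's side of the nest, roughly along y. Origin: underside of its middle. Leave alone.

How it is judged:
On the way, in this order (a step that is already met when the one before it is completed fails the run):
1. a fingertip rests on the guard bar at its left end (contact force between the fingers and anything else above 0.3 N and y of the grasp point in the frame of nest between 0.11 and 0.165 m and x of the grasp point in the frame of nest between -0.06 and -0.005 m), for 0.05 s.
2. it runs along the bar to the right, still touching it (contact force between the fingers and anything else above 0.3 N and y of the grasp point in the frame of nest between 0.055 and 0.1 m and x of the grasp point in the frame of nest between -0.06 and -0.005 m), for 0.05 s.
3. the fingertip presses on the heel inside the groove (contact force between the fingers and cover_c0 above 1 N), for 0.1 s.
At the end, for the whole second after the job is handed in: the cover stands tipped up to within 0.06 rad of its stop (joint above 0.36 rad) and at rest (value of joint cover above 0.36 rad and not (velocity of joint cover above 0.05 rad/s) and not (velocity of joint cover below -0.05 rad/s)); the robot touches nothing.
It fails at once if the clear panel is touched by the robot (contact force between any of the fingers, the arm and cover_c1 above 1 N or contact force between any of the fingers, the arm and cover_c2 above 1 N).
It fails at once if the tray, the loose housing or the screwdriver is moved by more than 15 mm (distance of any of tray, housing, screwdriver from where it was at the start of the episode above 0.015 m).
It also fails if it takes over 61 s, if anything falls off the work surface, if the arm or the gripper's body presses on something with over 40 N, if the wrist force passes 120 N, or if a joint passes its speed limit or range.

## Working session

There is one attempt and no reset: what is moved stays moved. The work goes in short steps, Python scripts to look and compute and a shell command to move; the robot and the scene stay as the last step left them, time stands still between calls to the robot, and variables do not carry over. Pictures are saved under pics/ and viewed, about 8 in all and at most 12, crops included, and the job is handed in when it is done.

```bash
ls; mkdir -p pics; cat > h.py <<'E'
import numpy as np,cv2
from station import get_obs,cams,workorder
def pt(name,d,u,v,z=None):
    c=cams.get_calibration(name);K=np.array([[c['fx'],0,c['cx']],[0,c['fy'],c['cy']],[0,0,1]])
    n=cv2.undistortPoints(np.array([[[u,v]]],float),K,np.array(c['dist']))[0,0]
    V=np.linalg.inv(np.array(c['view']));r=V[:3,:3]@[n[0],n[1],1];o=V[:3,3]
    s=(z-o[2])/r[2] if z is not None else d[int(v),int(u)]
    return o+s*r
E
python3 - <<'E'
from h import *
for n in('top','side'):
    p,d=cams.camera(n);cv2.imwrite(f'pics/{n}0.png',p[...,::-1]);np.save(f'pics/{n}0.npy',d)
    c=cams.get_calibration(n);print(n,c['fx'],np.linalg.inv(np.array(c['view']))[:3,3])
print(get_obs())
E
```

```text
pics
top 437.93874467483585 [0.44631376 0.0333542  0.82120144]
side 391.1244758635211 [0.4036064  0.55516465 0.50013171]
{'time_s': 0.1, 'qpos': array([-1.25560968e+00,  3.00403575e-01,  1.52153186e+00,  2.22964372e-05,
        1.32071115e+00, -6.65963729e-02]), 'joint_vel': array([-0.00028517, -0.00137797, -0.00152141, -0.00024674,  0.00043762,
        0.00048342]), 'tau': array([ 2.64451621e-03, -5.32639396e+01, -3.53283012e+01,  7.09821051e-02,
        2.35096214e-02, -3.46188222e-05]), 'ee_pos': array([ 0.20485122, -0.51018583,  0.22394418]), 'eef_rot': array([-1.57070464e+00,  1.05015725e-03, -1.18901879e+00]), 'force': array([1.0865647 , 1.20058927, 0.06018287]), 'moment': array([-0.00635521,  0.06048828, -0.00993557]), 'grip_width': 0.09395831287246467}
```

View pics/top0.png

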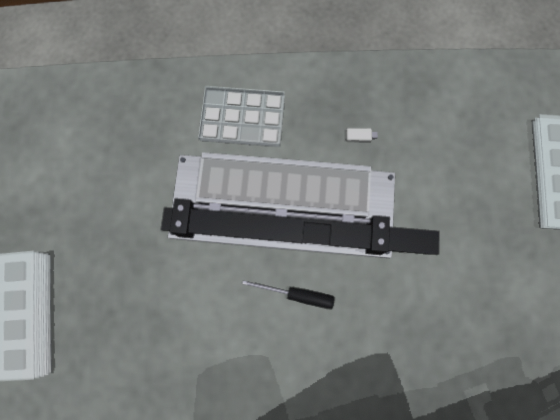

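View pics/side0.png

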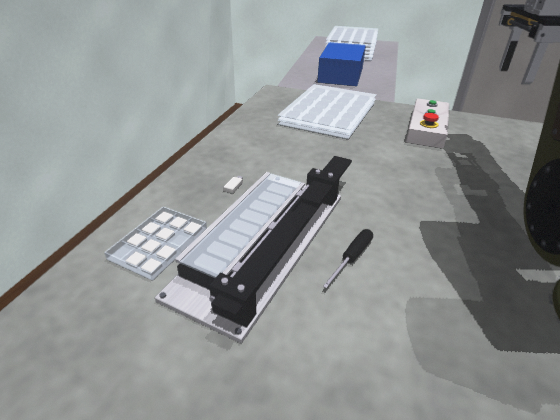

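The top view shows the nest, with its left block at about (181,217) and right block at (380,234). There is a darker rectangle at about (303–330, 222–240) that is probably the groove. The screwdriver is at about (245–333, 283–305). Next I'll enlarge the bar.

```bash
python3 - <<'E'
from h import *
p=cv2.imread('pics/top0.png');c=p[190:270,155:405]
c=np.clip((c.astype(float)/255)**.5*255,0,255).astype(np.uint8)
cv2.imwrite('pics/crop1.png',cv2.resize(c,None,fx=3.2,fy=3.2,interpolation=cv2.INTER_CUBIC))
E
```

```text
(no output)
```

View pics/crop1.png

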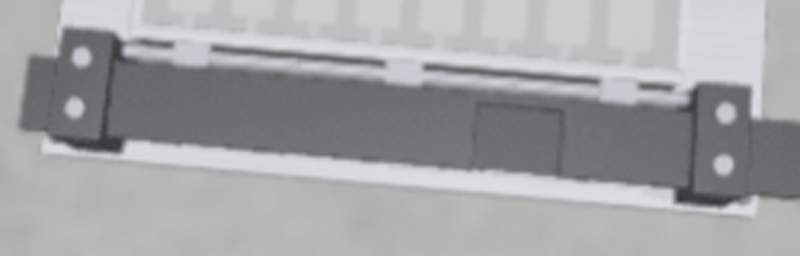

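```bash
python3 - <<'E'
from h import *
from scipy.optimize import least_squares
f=lambda x,y,z:pt('top',None,155+(x+.5)/3.2-.5,190+(y+.5)/3.2-.5,z)[:2]
W=[f(119,36,.074),f(104,139,.074),f(697,86,.074),f(691,190,.074),f(118,60,.064),f(107,138,.064),f(690,107,.064),f(686,184,.064)]
N=np.array([[.006,.16],[-.056,.16],[.006,-.16],[-.056,-.16],[-.01,.16],[-.052,.16],[-.01,-.16],[-.052,-.16]])
R=lambda a:np.array([[np.cos(a),-np.sin(a)],[np.sin(a),np.cos(a)]])
s=least_squares(lambda q:((N@R(q[2]).T+q[:2])-W).ravel(),[.4,0,0]).x
print(s,np.round((np.array(W)-s[:2])@R(s[2])*1000,1))
for g in[(476,102),(564,109),(473,165),(560,173)]:print(np.round((f(*g,.064)-s[:2])@R(s[2])*1000,1))
for n in[(-.031,.14),(-.031,.12),(-.031,.08),(-.031,0)]:print(n,R(s[2])@n+s[:2])
d=np.load('pics/top0.npy')
for u,v in[(195,218),(260,228),(316,232),(355,235),(181,212),(320,298)]:print(u,v,np.round(pt('top',d,u,v),4))
o=get_obs();from scipy.spatial.transform import Rotation as Q
print(Q.from_euler('xyz',o['eef_rot']).as_matrix().round(3))
E
```

```text
[ 0.59792769  0.03696976 -0.11559527] [[   3.1  157.6]
 [ -54.4  158.6]
 [   1.9 -159.5]
 [ -54.9 -158.9]
 [  -8.5  158.8]
 [ -52.5  159.4]
 [  -8.1 -158. ]
 [ -50.6 -157.9]]
[-15.2 -40.9]
[-15.  -89.2]
[-50. -42.]
[-50.4 -89.3]
(-0.031, 0.14) [0.5832819  0.17961093]
(-0.031, 0.12) [0.58097514 0.1597444 ]
(-0.031, 0.08) [0.57636162 0.12001135]
(-0.031, 0) [0.56713458 0.04054524]
195 218 [0.5902 0.1892 0.0647]
260 228 [0.569  0.0745 0.0639]
316 232 [ 0.5607 -0.0241  0.0519]
355 235 [ 0.5518 -0.0913  0.0616]
181 212 [0.5994 0.2116 0.0764]
320 298 [ 0.4452 -0.028   0.0259]
[[ 0.373 -0.     0.928]
 [-0.928  0.001  0.373]
 [-0.001 -1.     0.   ]]
```

Pose check: the fit residuals are within about 3 mm, the bar reads about 64 mm high, and the depth inside the rectangle is 52 mm. That confirms the groove, centred near nest y ≈ -65 mm. I'll move above the left end with the fingers closed.

```bash
python3 -m handwheel '[{"fingers":-1,"x":-0.03,"y":0,"z":0.037,"spin":0},{"fingers":-1,"x":-0.06,"y":0,"z":0.074,"spin":0},{"fingers":-1,"x":-0.09,"y":0,"z":0.111,"spin":0},{"fingers":-1,"x":-0.12,"y":0,"z":0.148,"spin":0},{"fingers":-1,"x":-0.15,"y":0,"z":0.185,"spin":0},{"fingers":-1,"x":-0.18,"y":0,"z":0.222,"spin":0},{"fingers":-1,"x":-0.21,"y":0,"z":0.259,"spin":0},{"fingers":-1,"x":-0.245,"y":0,"z":0.302,"spin":0},{"fingers":-1,"x":-0.245,"y":0,"z":0.302,"spin":0},{"fingers":-1,"x":-0.245,"y":0,"z":0.302,"spin":0}]' 20
python3 -m handwheel '[{"fingers":-1,"x":-0.03,"y":0,"z":0.037,"spin":0},{"fingers":-1,"x":-0.06,"y":0,"z":0.074,"spin":0},{"fingers":-1,"x":-0.09,"y":0,"z":0.111,"spin":0},{"fingers":-1,"x":-0.12,"y":0,"z":0.148,"spin":0},{"fingers":-1,"x":-0.15,"y":0,"z":0.185,"spin":0},{"fingers":-1,"x":-0.18,"y":0,"z":0.222,"spin":0},{"fingers":-1,"x":-0.21,"y":0,"z":0.259,"spin":0},{"fingers":-1,"x":-0.245,"y":0,"z":0.302,"spin":0},{"fingers":-1,"x":-0.245,"y":0,"z":0.302,"spin":0},{"fingers":-1,"x":-0.245,"y":0,"z":0.302,"spin":0}]'
python3 -m handwheel '[{"fingers":-1,"x":0,"y":0,"z":0,"spin":7},{"fingers":-1,"x":0,"y":0,"z":0,"spin":14},{"fingers":-1,"x":0,"y":0.02,"z":0,"spin":21},{"fingers":-1,"x":0,"y":0.04,"z":0,"spin":28.5},{"fingers":-1,"x":0,"y":0.06,"z":0,"spin":28.5},{"fingers":-1,"x":0,"y":0.08,"z":0,"spin":28.5},{"fingers":-1,"x":0,"y":0.1,"z":0,"spin":28.5},{"fingers":-1,"x":0,"y":0.11,"z":0,"spin":28.5},{"fingers":-1,"x":0,"y":0.11,"z":0,"spin":28.5},{"fingers":-1,"x":0,"y":0.11,"z":0,"spin":28.5}]'
```

```text
time_s: 1.1
ee_pos: [0.3942, -0.1697, 0.2243]
eef_rot: [-1.571, 0.0, -1.186]
force: [0.3, 0.4, 0.5]
grip_width: 0.018
time_s: 2.1
ee_pos: [0.5833, 0.1684, 0.2234]
eef_rot: [-1.572, 0.0, -1.189]
force: [-0.7, -0.2, 0.2]
grip_width: 0.0004
time_s: 3.1
ee_pos: [0.5832, 0.1685, 0.1154]
eef_rot: [-1.57, 0.0, -1.687]
force: [0.0, 0.7, 0.3]
grip_width: 0.0003
```

```bash
cat >> h.py <<'E'
def nest(p):
    a=-.1156;q=np.array(p[:2])-[.5979,.0370];c,s=np.cos(a),np.sin(a)
    return np.round([(c*q[0]+s*q[1])*1e3,(-s*q[0]+c*q[1])*1e3,p[2]*1e3],1)
E
python3 - <<'E'
from h import *
o=get_obs();print(nest(o['ee_pos']),o['force'])
p,d=cams.camera('side');t,_=cams.camera('top')
g=lambda c,k:cv2.resize(c[...,::-1],None,fx=k,fy=k,interpolation=cv2.INTER_CUBIC)
a=g(p[180:350,140:340],2.0);b=g(t[150:270,150:350],2.0)
im=np.zeros((a.shape[0],800,3),np.uint8);im[:,:400]=a;im[:b.shape[0],400:]=b;cv2.imwrite('pics/c2.png',im)
E
```

```text
[-29.8 128.9 115.4] [0.01238874 0.69495927 0.29760846]
```

View pics/c2.png

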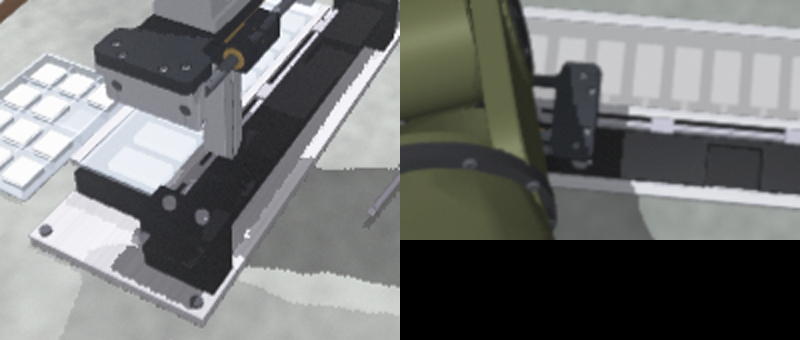

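The closed fingers hang over the bar just inside the left block, clear of the panel. Now I'll lower them onto the bar.

```bash
python3 -m handwheel '[{"fingers":-1,"x":0,"y":0.01,"z":0,"spin":0},{"fingers":-1,"x":0,"y":0.02,"z":0,"spin":0},{"fingers":-1,"x":0,"y":0.026,"z":0,"spin":0},{"fingers":-1,"x":0,"y":0.029,"z":0,"spin":0},{"fingers":-1,"x":0,"y":0.03,"z":0,"spin":0},{"fingers":-1,"x":0,"y":0.031,"z":0,"spin":0},{"fingers":-1,"x":0,"y":0.032,"z":0,"spin":0},{"fingers":-1,"x":0,"y":0.033,"z":0,"spin":0},{"fingers":-1,"x":0,"y":0.033,"z":0,"spin":0},{"fingers":-1,"x":0,"y":0.033,"z":0,"spin":0}]'
```

```text
time_s: 4.2
ee_pos: [0.5831, 0.1694, 0.0832]
eef_rot: [-1.57, 0.0, -1.686]
force: [-7.1, -2.1, 14.9]
grip_width: 0.0003
```

In contact at 15 N with z as predicted (tip at 64 mm). I'll ease the pressure slightly and run to the right.

```bash
python3 -m handwheel '[{"fingers":-1,"x":0.005,"y":-0.0003,"z":0,"spin":0},{"fingers":-1,"x":0.01,"y":-0.0003,"z":0,"spin":0},{"fingers":-1,"x":0.015,"y":-0.0003,"z":0,"spin":0},{"fingers":-1,"x":0.02,"y":-0.0003,"z":0,"spin":0},{"fingers":-1,"x":0.025,"y":-0.0003,"z":0,"spin":0},{"fingers":-1,"x":0.03,"y":-0.0003,"z":0,"spin":0},{"fingers":-1,"x":0.035,"y":-0.0003,"z":0,"spin":0},{"fingers":-1,"x":0.04,"y":-0.0003,"z":0,"spin":0},{"fingers":-1,"x":0.045,"y":-0.0003,"z":0,"spin":0},{"fingers":-1,"x":0.05,"y":-0.0003,"z":0,"spin":0}]'; python3 -c "
from h import *
print(nest(get_obs()['ee_pos']))"
```

```text
time_s: 5.2
ee_pos: [0.5781, 0.1204, 0.0833]
eef_rot: [-1.567, 0.002, -1.686]
force: [1.4, 6.4, 7.9]
grip_width: 0.0003
[-29.3  80.6  83.3]
```

```bash
python3 -m handwheel '[{"fingers":-1,"x":0.007,"y":0,"z":0,"spin":0},{"fingers":-1,"x":0.014,"y":0,"z":0,"spin":0},{"fingers":-1,"x":0.021,"y":0,"z":0,"spin":0},{"fingers":-1,"x":0.028,"y":0,"z":0,"spin":0},{"fingers":-1,"x":0.035,"y":0,"z":0,"spin":0},{"fingers":-1,"x":0.042,"y":0,"z":0,"spin":0},{"fingers":-1,"x":0.049,"y":0,"z":0,"spin":0},{"fingers":-1,"x":0.056,"y":0,"z":0,"spin":0},{"fingers":-1,"x":0.063,"y":0,"z":0,"spin":0},{"fingers":-1,"x":0.07,"y":0,"z":0,"spin":0}]'
python3 -m handwheel '[{"fingers":-1,"x":0.008,"y":0,"z":0,"spin":0},{"fingers":-1,"x":0.016,"y":0,"z":0,"spin":0},{"fingers":-1,"x":0.024,"y":0,"z":0,"spin":0},{"fingers":-1,"x":0.032,"y":0,"z":0,"spin":0},{"fingers":-1,"x":0.04,"y":0,"z":0,"spin":0},{"fingers":-1,"x":0.048,"y":0,"z":0,"spin":0},{"fingers":-1,"x":0.056,"y":0,"z":0,"spin":0},{"fingers":-1,"x":0.064,"y":0,"z":0,"spin":0},{"fingers":-1,"x":0.07,"y":0,"z":0,"spin":0},{"fingers":-1,"x":0.075,"y":0,"z":0,"spin":0}]'; python3 - <<'E'
from h import *
print(nest(get_obs()['ee_pos']),get_obs()['force'])
p,d=cams.camera('side');t,_=cams.camera('top')
g=lambda c,k:cv2.resize(c[...,::-1],None,fx=k,fy=k,interpolation=cv2.INTER_CUBIC)
a=g(p[150:290,210:350],2.8);b=g(t[180:280,250:390],2.8)
im=np.zeros((a.shape[0],800,3),np.uint8);im[:,:a.shape[1]]=a;im[:b.shape[0],400:400+b.shape[1]]=b;cv2.imwrite('pics/c3.png',im)
E
```

```text
time_s: 6.2
ee_pos: [0.5701, 0.0508, 0.0833]
eef_rot: [-1.567, 0.002, -1.686]
force: [1.3, 6.8, 8.1]
grip_width: 0.0003
time_s: 7.2
ee_pos: [0.5602, -0.0249, 0.0816]
eef_rot: [-1.571, -0.0, -1.687]
force: [-0.2, -0.2, 0.3]
grip_width: 0.0003
[-30.3 -65.8  81.6] [-0.1816953  -0.15929638  0.31119748]
```

View pics/c3.png

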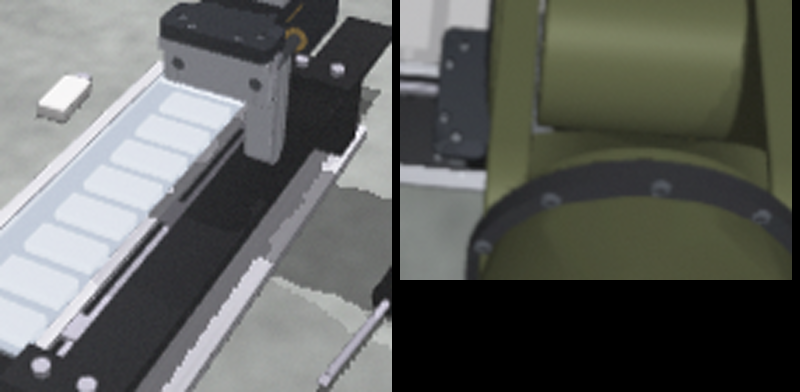

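The contact force vanished and the tip dropped 1.7 mm below the bar's top, so the fingertip is in the groove. I'll press down in steps.

```bash
python3 -m handwheel '[{"fingers":-1,"x":0,"y":0.003,"z":0,"spin":0},{"fingers":-1,"x":0,"y":0.006,"z":0,"spin":0},{"fingers":-1,"x":0,"y":0.008,"z":0,"spin":0},{"fingers":-1,"x":0,"y":0.009,"z":0,"spin":0},{"fingers":-1,"x":0,"y":0.01,"z":0,"spin":0},{"fingers":-1,"x":0,"y":0.011,"z":0,"spin":0},{"fingers":-1,"x":0,"y":0.012,"z":0,"spin":0},{"fingers":-1,"x":0,"y":0.013,"z":0,"spin":0},{"fingers":-1,"x":0,"y":0.014,"z":0,"spin":0},{"fingers":-1,"x":0,"y":0.015,"z":0,"spin":0}]'
```

```text
time_s: 8.3
ee_pos: [0.5598, -0.0241, 0.0669]
eef_rot: [-1.572, 0.0, -1.686]
force: [-6.6, 0.6, 6.3]
grip_width: 0.0004
```

```bash
python3 -m handwheel '[{"fingers":-1,"x":0,"y":0.0005,"z":0,"spin":0},{"fingers":-1,"x":0,"y":0.001,"z":0,"spin":0},{"fingers":-1,"x":0,"y":0.0015,"z":0,"spin":0},{"fingers":-1,"x":0,"y":0.002,"z":0,"spin":0},{"fingers":-1,"x":0,"y":0.0025,"z":0,"spin":0},{"fingers":-1,"x":0,"y":0.003,"z":0,"spin":0},{"fingers":-1,"x":0,"y":0.0035,"z":0,"spin":0},{"fingers":-1,"x":0,"y":0.004,"z":0,"spin":0},{"fingers":-1,"x":0,"y":0.004,"z":0,"spin":0},{"fingers":-1,"x":0,"y":0.004,"z":0,"spin":0}]'
python3 -m handwheel '[{"fingers":-1,"x":0,"y":0.0002,"z":0,"spin":0},{"fingers":-1,"x":0,"y":0.0004,"z":0,"spin":0},{"fingers":-1,"x":0,"y":0.0006,"z":0,"spin":0},{"fingers":-1,"x":0,"y":0.0008,"z":0,"spin":0},{"fingers":-1,"x":0,"y":0.001,"z":0,"spin":0},{"fingers":-1,"x":0,"y":0.001,"z":0,"spin":0},{"fingers":-1,"x":0,"y":0.001,"z":0,"spin":0},{"fingers":-1,"x":0,"y":0.001,"z":0,"spin":0},{"fingers":-1,"x":0,"y":0.001,"z":0,"spin":0},{"fingers":-1,"x":0,"y":0.001,"z":0,"spin":0}]'
```

```text
time_s: 9.3
ee_pos: [0.56, -0.0242, 0.0628]
eef_rot: [-1.572, 0.0, -1.686]
force: [-4.9, 1.0, 5.2]
grip_width: 0.0001
time_s: 10.3
ee_pos: [0.5601, -0.0241, 0.0622]
eef_rot: [-1.572, 0.0, -1.686]
force: [-6.5, 0.8, 8.0]
grip_width: 0.0005
```

```bash
python3 -m handwheel '[{"fingers":-1,"x":0,"y":0.0002,"z":0,"spin":0},{"fingers":-1,"x":0,"y":0.0004,"z":0,"spin":0},{"fingers":-1,"x":0,"y":0.0006,"z":0,"spin":0},{"fingers":-1,"x":0,"y":0.0008,"z":0,"spin":0},{"fingers":-1,"x":0,"y":0.001,"z":0,"spin":0},{"fingers":-1,"x":0,"y":0.001,"z":0,"spin":0},{"fingers":-1,"x":0,"y":0.001,"z":0,"spin":0},{"fingers":-1,"x":0,"y":0.001,"z":0,"spin":0},{"fingers":-1,"x":0,"y":0.001,"z":0,"spin":0},{"fingers":-1,"x":0,"y":0.001,"z":0,"spin":0}]'
```

```text
time_s: 11.3
ee_pos: [0.5602, -0.0241, 0.0618]
eef_rot: [-1.571, 0.0, -1.686]
force: [-10.0, 1.5, 15.8]
grip_width: 0.0005
```

```bash
python3 -m handwheel '[{"fingers":-1,"x":0,"y":0.0002,"z":0,"spin":0},{"fingers":-1,"x":0,"y":0.0004,"z":0,"spin":0},{"fingers":-1,"x":0,"y":0.0006,"z":0,"spin":0},{"fingers":-1,"x":0,"y":0.0008,"z":0,"spin":0},{"fingers":-1,"x":0,"y":0.0008,"z":0,"spin":0},{"fingers":-1,"x":0,"y":0.0008,"z":0,"spin":0},{"fingers":-1,"x":0,"y":0.0008,"z":0,"spin":0},{"fingers":-1,"x":0,"y":0.0008,"z":0,"spin":0},{"fingers":-1,"x":0,"y":0.0008,"z":0,"spin":0},{"fingers":-1,"x":0,"y":0.0008,"z":0,"spin":0}]'
python3 - <<'E'
from h import *
print(nest(get_obs()['ee_pos']),get_obs()['force'])
p,d=cams.camera('side');np.save('pics/s4.npy',d);cv2.imwrite('pics/s4.png',p[...,::-1])
cv2.imwrite('pics/c4.png',cv2.resize(p[140:340,140:360,::-1],None,fx=2.8,fy=2.8,interpolation=cv2.INTER_CUBIC))
E
```

```text
time_s: 12.3
ee_pos: [0.5603, -0.0241, 0.0616]
eef_rot: [-1.571, 0.0, -1.686]
force: [-12.3, 1.9, 23.0]
grip_width: 0.0005
[-30.3 -65.1  61.6] [-12.3144569    1.91773222  23.04544864]
```

View pics/c4.png

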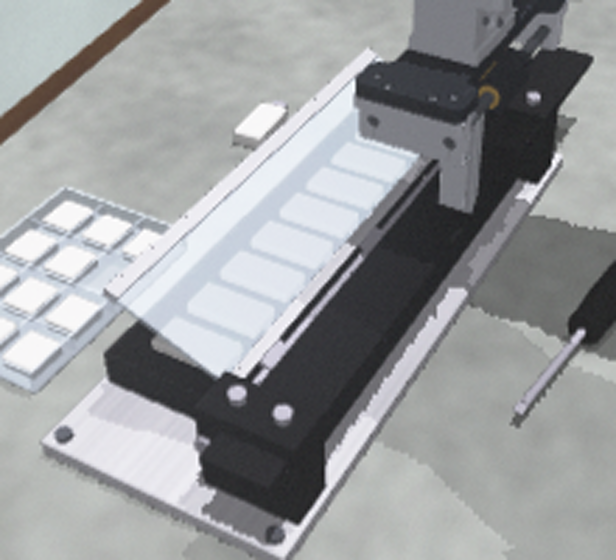

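The cover is tipped up, and the force rose to 23 N with only 0.2 mm of travel, so it is at its stop. I'll withdraw straight up and check.

```bash
python3 -m handwheel '[{"fingers":-1,"x":0,"y":-0.003,"z":0,"spin":0},{"fingers":-1,"x":0,"y":-0.008,"z":0,"spin":0},{"fingers":-1,"x":0,"y":-0.018,"z":0,"spin":0},{"fingers":-1,"x":0,"y":-0.034,"z":0,"spin":0},{"fingers":-1,"x":0,"y":-0.05,"z":0,"spin":0},{"fingers":-1,"x":0,"y":-0.075,"z":0,"spin":0},{"fingers":-1,"x":0,"y":-0.1,"z":0,"spin":0},{"fingers":-1,"x":0,"y":-0.125,"z":0,"spin":0},{"fingers":-1,"x":0,"y":-0.15,"z":0,"spin":0},{"fingers":-1,"x":0,"y":-0.15,"z":0,"spin":0}]'
python3 -m handwheel '[{"fingers":-1,"x":0,"y":0,"z":-0.03,"spin":0},{"fingers":-1,"x":0,"y":0,"z":-0.06,"spin":0},{"fingers":-1,"x":0,"y":0,"z":-0.09,"spin":0},{"fingers":-1,"x":0,"y":0,"z":-0.12,"spin":0},{"fingers":-1,"x":0,"y":0,"z":-0.15,"spin":0},{"fingers":-1,"x":0,"y":0,"z":-0.15,"spin":0},{"fingers":-1,"x":0,"y":0,"z":-0.15,"spin":0},{"fingers":-1,"x":0,"y":0,"z":-0.15,"spin":0},{"fingers":-1,"x":0,"y":0,"z":-0.15,"spin":0},{"fingers":-1,"x":0,"y":0,"z":-0.15,"spin":0}]'
python3 - <<'E'
from h import *
p,d=cams.camera('side');np.save('pics/s5.npy',d);cv2.imwrite('pics/s5.png',p[...,::-1])
print(get_obs()['force'])
cv2.imwrite('pics/c5.png',cv2.resize(p[140:340,140:360,::-1],None,fx=2.8,fy=2.8,interpolation=cv2.INTER_CUBIC))
# strip far-left corner, crop (108,292),(225,372 hinge)
for x,y in[(110,288),(375,54),(240,175)]:
    u,v=140+x/2.8,140+y/2.8
    q=pt('side',d,u,v);print(nest(q))
E
```

```text
time_s: 13.35
ee_pos: [0.5615, -0.0245, 0.214]
eef_rot: [-1.565, 0.0, -1.686]
force: [-0.6, -0.1, 0.6]
grip_width: 0.0007
time_s: 14.35
ee_pos: [0.4117, -0.0071, 0.2097]
eef_rot: [-1.571, 0.0, -1.687]
force: [-0.5, -0.3, -0.4]
grip_width: 0.0002
[ 0.38332555 -0.01264859  0.07433748]
[ 87.6 152.7  90.5]
[  80.5 -154.6   89. ]
[82.9 27.2 90.6]
```

View pics/c5.png

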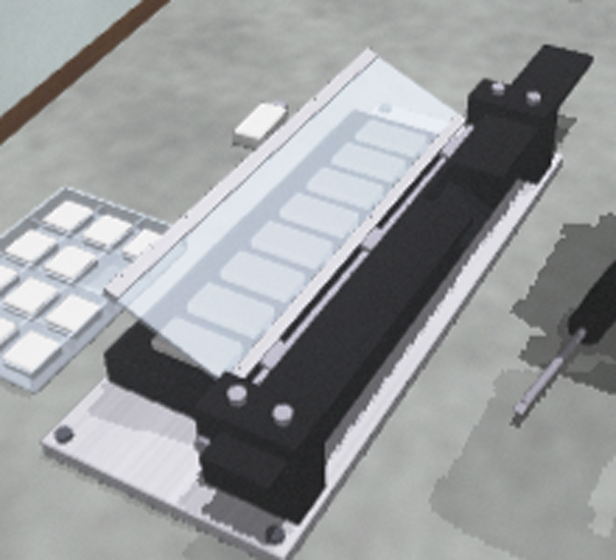

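The cover stays up, with its far edge at about 90 mm. The geometry at 0.42 rad predicts about 90.5 mm. The loose objects haven't moved, and nothing touches the robot.

```bash
python3 -c "
from station import workorder
print(workorder.hand_in())"
```

```text
the job is handed in; nothing more can be done
None
```

The cover is tipped up to its stop and stays there by itself, and I've handed the job in; `hand_in()` gives no verdict.

- **On the bar:** With the gripper closed, I rested the fingertip on the guard bar at nest y ≈ +129 mm with about 15 N. I then ran it to the right at about 8 N.
- **In the groove:** I found the groove at nest y ≈ -65 mm, where the contact force dropped to zero and the tip sank below the bar's top. I pressed the heel down about 10 mm, until the force rose to 23 N with almost no further travel.
- **Last checks:** After I took the hand away, the cover's far edge measured 89–90.6 mm high. About 90.5 mm is expected at 0.42 rad. In the side view the tray, housing and screwdriver looked unmoved; I didn't measure them. The force reading was back to about zero, at about 14.4 s of the 61 s allowed.

No checks failed. The only disagreement was in my nest position fit, which was about 2–4 mm off at the clamp blocks' far corners; the touch-down height and the groove were where I expected them.

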